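# Hang the comparison card, then hold a tube level in front of it

### The arm

A 7-joint arm with a two-finger parallel gripper is mounted at the origin on a cart in front of the work surface, level with it; the furniture and walls round the work are solid. World frame = base frame: x ahead of the robot, y to its left, z up, the work surface at z = 0. Lengths are in m, angles in rad, forces in N, time in s.
With the tool pointing down it reaches from about 0.4 to 0.85 m from the base axis. Payload 10.4 kg.
Tool frame: the origin (TCP) lies midway between the tips of the shut fingers; the grasp point (between the pads) lies 19 mm behind it; z points along the fingers, y is the line along which they close (so a half turn about z gives the same grasp; the last joint's range is limited). The gripper opens to 87 mm and grips with 3 to 60 N. Pads are 19 mm wide; open, the fingers measure 117 mm over their backs; the gripper's body (75 mm by 190 mm) begins 51 mm behind the grasp point.
Start: joints at [-1.269, 0.332, -0.065, 1.46, 0.022, 1.35, -0.088], TCP at [0.199, 0.592, 0.223] pointing down, gripper open.
Joint ranges: [-2.6, 2.6], [-0.5, 2.12], [-1.47, 1.34], [0.16, 2.42], [-1.27, 4.41], [0.06, 2.06], [-2.6, 2.6]. Speed limits (rad/s): [2.22, 2.22, 2.79, 2.79, 3.14, 3.14, 3.14].

### API

Orientations are given as a unit quaternion [x, y, z, w].
In Python, from bench import r gives the robot as it stands.
- The arm moves only by the tool move_arm, never from a script. Its argument "targets" is a list of rows, each a list of 3 entries, a list of its own where there are three numbers: the shift along the tool's x, y, z in cm, then the turn, a rotation vector about the tool's x, y, z in rad, then the opening in per cent of the stroke, from 0 (shut) to 100 (fully open). In form: [[[x, y, z], [wx, wy, wz], gripper], ...]. A call has 1 to 20 rows; each row shifts and turns the commanded pose from where the row before left it, along the tool's axes as they then stand; what a row does not reach is not made up. A row lasts 1/8 s, in which the tool goes at most 62.5 mm and 10.7 degrees, less where a joint would pass 70% of its speed; a pose out of reach is approached as far as the arm can. A call with a gripper value outside its range is refused whole. The fingers move at their own pace and stop on an object; "grip_force" is the grip in N (left out, the last holds). Time passes only in rows, so rows that do not move let the fingers close. It gives the time, the measured TCP pose, the force, the opening and the grip force at its end, in the units of the state.
- r.read_state(): the state, without advancing time (a new reading comes with each control period).
- r.camera(name): name is "scene" or "top"; returns a dict with "image" (400x640x3 uint8, blue, green, red), "vertical_fov" (degrees; the focal length in pixels is half the picture's height over the tangent of half this angle, whatever the lens; pixels are square), "cx", "cy" (the principal point, pixels), "cam_to_world" (4x4, takes a point from camera to world coordinates). Camera axes: x right, y down, z forward; pixel columns grow to the right and rows downward; lengths in m; the calibration is good to about 2 mm. A picture is of the moment at which its call begins. There is no depth.
- r.close_job(): hands the job in; it is judged then, once.
The state is a dict: "time": time; "joint_positions": joint angles; "joint_vel": joint speeds; "joint_torque": joint torques, N m; "ee_pos": TCP position; "eef_rot": TCP orientation; "ft_force": force on the tool from outside, world axes, zero at the start; "torque": the same for the moment, N m; "width": finger opening in m; "grip_force": force on a finger pad.
Only numpy, scipy, OpenCV 4.12 (cv2) and the standard library are available. Lean on these libraries where they do the work, as an engineer would, in place of code of your own. Each camera call takes 0.05 s, during which the arm holds its last target. There are 200 camera calls.

### The job

Get the purple-capped tube ready to be compared with the colour card: first hang the white colour card over the middle of the stand's bar, colour bands facing the robot, and let go of it. Then draw the purple-capped tube up out of the grey tube block, tip it over until it lies about level, and finish while still holding it so, raised clear of the desk about a hand's breadth (10 cm) in front of the middle of the hanging card's colour bands, touching nothing but the gripper. Leave the other tubes, the timer and the saline bottle where they are.

Things in the scene. Friction and masses are not known exactly. Their poses are not given: they have to be found in the camera images.
- card: White rigid saddle (upside-down U) standing on its two panel edges, 44 (x) x 90 (y) x 113 mm high, 90 g; origin at the centre of its underside. Panels 80 mm high with weighted steel hems, 36 mm apart inside; bridge across them up to z = 81 mm, an inverted 90 degree V under it seats on the bar. Front (-x) panel has five colour bands, straw to dark red. Blue grip tab on top: see card_tab.
- card_seat (a point): Point of the card, 63 mm above its underside on its centre line, where the centre of the bar comes to lie when it hangs.
- card_tab (a point): Point in the card's blue grip tab, 103 mm above its underside. The tab is 10 mm thick (card x), 36 mm wide (y), from 81 to 113 mm above the underside; pinch it across x.
- card_face (a point): Middle of the colour bands on the card's front panel, 22 mm in front of (-x) its centre and 48 mm above its underside.
- stand: Fixed stand: grey base 90 (x) x 250 (y) x 12 mm, two steel posts of 12 mm diameter at y = -105 and +105 mm, and between them a steel bar of 12 mm diameter along y, its centre line 150 mm above the desk; ball ends 17 mm. Origin at the centre of the underside; -x is the side towards the robot.
- bar (a point): Middle of the stand's bar on its centre line, 150 mm above the desk; axes as the stand's (y along the bar).
- tube_block: Fixed grey block, 50 mm (its x) by 200 mm (its y) by 45 mm high, with three wells of 14.8 mm diameter and 38 mm depth in a row along its y at -70, 0 and +70 mm. Its y runs roughly along the robot's x axis. Origin at the centre of the underside.
- purple_tube: Tube with purple cap standing in one of the wells (which one varies): 86 mm long, body 12.8 mm and cap 17.4 mm in diameter, cap from 67 to 86 mm along its z, 15 g. Origin at the centre of its bottom, z along the tube towards the cap. In the well its bottom is 7 mm and its cap 74 to 93 mm above the desk.
- purple_tube_mid (a point): Middle of the purple-capped tube, 43 mm from its bottom.
- purple_tube_cap (a point): Middle of the purple cap, 76.5 mm from the tube's bottom.
- gold_tube: The same kind of tube with gold cap in another well; stays.
- blue_tube: The same kind of tube with blue cap in another well; stays.
- timer: White timer lying on the desk, 64 x 64 x 18 mm, origin under its centre; stays.
- saline_bottle: White dropper bottle with blue cap, 34 mm diameter, 70 mm high, origin under its centre; stays.
Mind the look-alikes: they are no part of the job. Of the things that look like the card, the larger one is meant. What is shaped like the purple_tube but green is not meant.

How it is judged:
On the way, in this order (a step that is already met when the one before it is completed fails the run):
1. the card hangs over the bar, bands towards the robot, let go (x of card_seat in the frame of bar between -0.01 and 0.01 m and y of card_seat in the frame of bar between -0.055 and 0.055 m and z of card_seat in the frame of bar between -0.01 and 0.01 m and x of card_face in the frame of bar below -0.012 m and contact force between card and stand above 0.2 N and angle between card's own z axis and vertical below 0.3 rad and contact force between the fingers and card below 0.05 N), for 0.3 s.
2. the purple-capped tube is drawn out of its well by the gripper (contact force between the fingers and purple_tube above 1 N and height (world z) of purple_tube above 0.055 m and contact force between purple_tube and tube_block below 0.05 N), for 0.1 s.
At the end, for the whole second after the job is handed in: Card seated on the bar within 10 mm (55 mm along it), upright within 0.3 rad, bands to the robot, released. Purple tube gripped (over 1 N), still, 60 to 120 deg from upright, touching nothing else; its middle 50-170 mm before the card centre, 60 mm sideways, 0-140 mm above its lower edge (all of step 1 and contact force between the fingers and purple_tube above 1 N and contact force between purple_tube and tube_block below 0.05 N and contact force between purple_tube and card below 0.05 N and contact force between purple_tube and stand below 0.05 N and contact force between purple_tube and gold_tube below 0.05 N and contact force between purple_tube and blue_tube below 0.05 N and angle between purple_tube's own z axis and vertical between 1.05 and 2.09 rad and x of purple_tube_mid in the frame of card between -0.17 and -0.05 m and y of purple_tube_mid in the frame of card between -0.06 and 0.06 m and z of purple_tube_mid in the frame of card between 0 and 0.14 m and linear speed of purple_tube below 0.03 m/s); the arm keeps its last pose, push and grip.
It fails at once if another tube is taken out or pushed away (distance of any of gold_tube, blue_tube from where it was at the start of the episode above 0.025 m).
It fails at once if the timer or the saline bottle is pushed away (distance of any of timer, saline_bottle from where it was at the start of the episode above 0.03 m).
It also fails if it takes over 54 s, if anything falls off the work surface, if the arm or the gripper's body presses on something with over 40 N, if the wrist force passes 120 N, or if a joint passes its speed limit or range.

## Working session

There is one attempt and no reset: what is moved stays moved. The work goes in short steps, Python scripts to look and compute and a tool call to move; the robot and the scene stay as the last step left them, time stands still between calls to the robot, and variables do not carry over. Pictures are saved under pics/ and viewed, at most 10 in all, crops included, and the job is handed in when it is done.

Besides the shell and the picture viewer there is one more tool, called after "Emit:" as name([rows], argument=value, ...), one row to a line, values as JSON. move_arm: Moves the arm, as the interface text tells. Its arguments: {"type":"object","properties":{"targets":{"type":"array"},"grip_force":{"type":"number"}},"required":["targets"]}

```bash
mkdir -p pics
cat > h.py <<'E'
import numpy as np, cv2
from bench import r
from scipy.spatial.transform import Rotation as R
def K(c):
    f=c["image"].shape[0]/2/np.tan(np.radians(c["vertical_fov"])/2); return f,c["cx"],c["cy"],np.array(c["cam_to_world"])
def cast(c,uv,z):
    f,cx,cy,T=K(c); d=T[:3,:3]@np.array([(uv[0]-cx)/f,(uv[1]-cy)/f,1]); o=T[:3,3]
    return o+d*(z-o[2])/d[2]
def proj(c,p):
    f,cx,cy,T=K(c); q=T[:3,:3].T@(np.array(p)-T[:3,3]); return q[:2]/q[2]*f+[cx,cy]
def tri(c1,a,c2,b):
    A=[];B=[]
    for c,uv in((c1,a),(c2,b)):
        f,cx,cy,T=K(c); d=T[:3,:3]@np.array([(uv[0]-cx)/f,(uv[1]-cy)/f,1]); d/=np.linalg.norm(d)
        P=np.eye(3)-np.outer(d,d); A.append(P);B.append(P@T[:3,3])
    return np.linalg.lstsq(np.vstack(A),np.hstack(B),rcond=None)[0]
E
python3 - <<'E'
from h import *
for n in("scene","top"):
    c=r.camera(n); cv2.imwrite(f"pics/{n}0.png",c["image"]); print(n,c["vertical_fov"],c["cx"],c["cy"],np.round(c["cam_to_world"],3))
    np.save(f"{n}.npy",c,allow_pickle=True)
print(r.read_state())
E
```

```text
scene 53.9627357623371 324.30973500490177 206.93272290298353 [[ 0.527 -0.401  0.749 -0.261]
 [-0.849 -0.276  0.45  -0.453]
 [ 0.026 -0.873 -0.486  0.657]
 [ 0.     0.     0.     1.   ]]
top 49.6086796034918 318.0599573813885 202.44415467435462 [[-0.022 -0.986  0.165  0.385]
 [-1.     0.025  0.017  0.044]
 [-0.021 -0.164 -0.986  1.269]
 [ 0.     0.     0.     1.   ]]
{'time': 0.1, 'joint_positions': array([-1.26859517,  0.33281938, -0.06469842,  1.46081784,  0.02161121,
        1.3498873 , -0.08851463]), 'joint_vel': array([ 2.31457948e-03, -8.02389073e-04,  2.68835009e-04, -3.17353264e-03,
       -1.84281287e-03,  3.14983592e-05,  6.03253050e-04]), 'joint_torque': array([ 1.77567770e-03, -6.24532557e+01,  2.45420920e-02, -3.90716565e+01,
       -6.14563515e-02,  3.65205109e-02,  9.32619400e-05]), 'ee_pos': array([0.19935304, 0.59201112, 0.22184566]), 'eef_rot': array([ 1.61685298e-01,  9.86842177e-01, -6.14321238e-04, -6.76796035e-05]), 'ft_force': array([ 0.35731124, -0.83665925, -0.51114062]), 'torque': array([-0.02362574,  0.01447248,  0.07947964]), 'grip_force': 0.0, 'width': 0.08705401221250149}
```

View pics/scene0.png

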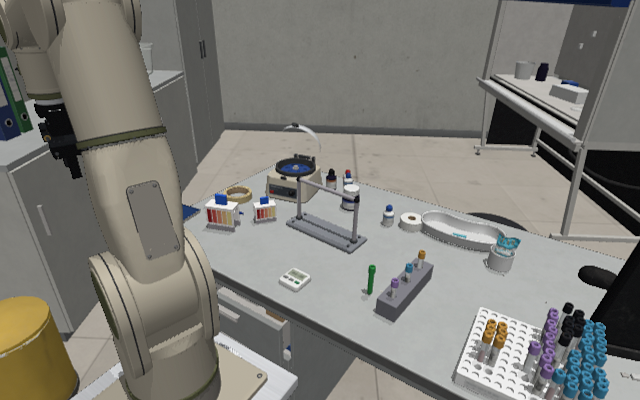

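View pics/top0.png

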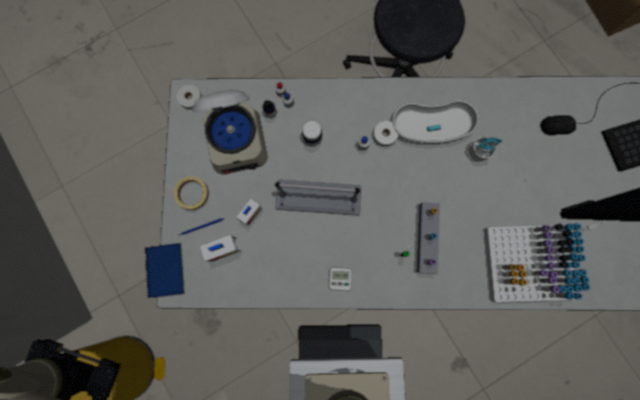

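Scene: the large card is at (222,210), with its small look-alike at (264,208). The stand is at (328,215), the purple tube in the nearest well at (394,284), and the green decoy at (371,280). In the top view, the card is at (218,249), the stand at (318,197), the purple cap at (430,262) and the timer at (340,279).

Run:
```python
from h import *
t=np.load("top.npy",allow_pickle=True).item(); s=np.load("scene.npy",allow_pickle=True).item()
def blobs(c,lo,hi,box):
    h=cv2.cvtColor(c["image"],cv2.COLOR_BGR2HSV); x0,y0,x1,y1=box
    m=cv2.inRange(h[y0:y1,x0:x1],lo,hi); n,_,st,ce=cv2.connectedComponentsWithStats(m)
    return [(int(st[i,4]),np.round(ce[i]+[x0,y0],1).tolist(),st[i,:4].tolist()) for i in range(1,n) if st[i,4]>5]
print("tab top",blobs(t,(100,120,40),(125,255,255),(195,195,265,265)))
print("tab sc",blobs(s,(100,120,40),(125,255,255),(200,185,285,215)))
print("purple top",blobs(t,(122,40,40),(160,255,255),(415,195,440,280)))
print("purple sc",blobs(s,(122,40,40),(160,255,255),(370,240,440,320)))
a=cv2.resize(t["image"][190:270,190:370],(800,356),interpolation=cv2.INTER_CUBIC)
b=cv2.resize(s["image"][180:255,200:375],(560,240),interpolation=cv2.INTER_CUBIC)
d=cv2.resize(s["image"][240:320,360:440],(240,240),interpolation=cv2.INTER_CUBIC)
cv2.imwrite("pics/comp.png",np.vstack([a,np.hstack([b,d])]))
```

```text
tab top [(21, [246.5, 209.8], [49, 12, 6, 7]), (43, [208.3, 223.7], [0, 24, 27, 11]), (44, [215.2, 246.8], [14, 49, 13, 6])]
tab sc [(114, [220.5, 198.9], [15, 8, 12, 12]), (55, [263.6, 199.8], [60, 11, 8, 8]), (6, [240.5, 212.5], [39, 27, 4, 2])]
purple top [(42, [431.9, 261.6], [13, 64, 9, 6])]
purple sc [(71, [394.5, 282.4], [21, 38, 8, 10])]
```

View pics/comp.png

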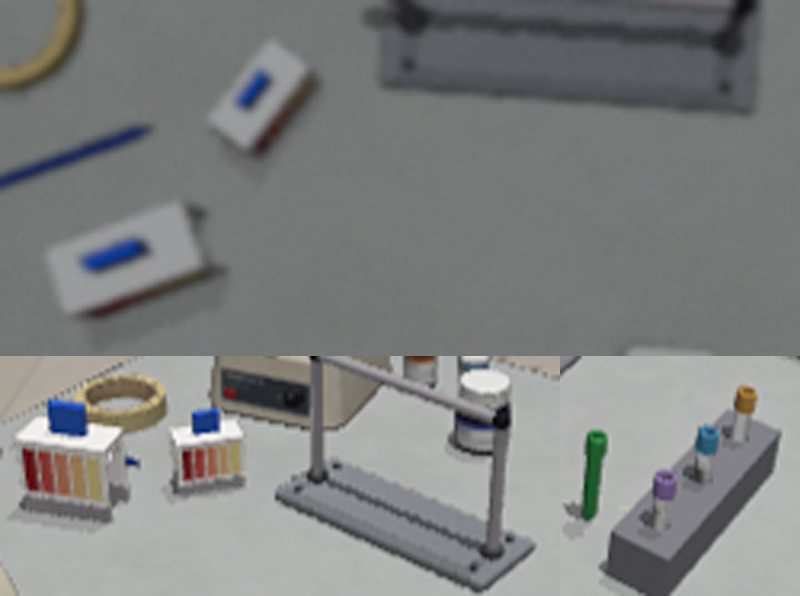

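The comp picture confirms the card's bands face the robot. The tab's long axis lies about 15° off horizontal in the top view, and the stand base's front edge runs from top pixel (275,209) to (360,214).

Run:
```python
from h import *
t=np.load("top.npy",allow_pickle=True).item(); s=np.load("scene.npy",allow_pickle=True).item()
tab=tri(t,[215.2,246.8],s,[220.5,198.9]); print("tab",tab, cast(t,[215.2,246.8],.112),cast(s,[220.5,198.9],.099))
cap=tri(t,[431.9,261.6],s,[394.5,282.4]); print("cap",cap,cast(t,[431.9,261.6],.09),cast(s,[394.5,282.4],.084))
h=cv2.cvtColor(t["image"],cv2.COLOR_BGR2HSV)
# tab yaw & card top yaw
def rect(m,off,z):
    n,l,st,ce=cv2.connectedComponentsWithStats(m); i=1+np.argmax(st[1:,4]); cs,_=cv2.findContours((l==i).astype(np.uint8),0,1)
    b=cv2.boxPoints(cv2.minAreaRect(max(cs,key=len)))+off; P=np.array([cast(t,p,z)[:2] for p in b])
    e=[P[1]-P[0],P[2]-P[1]]; e.sort(key=np.linalg.norm); L=e[1]
    a=np.degrees(np.arctan2(L[1],L[0])); print(np.round(P.mean(0),4),"len",[round(float(np.linalg.norm(v)),4) for v in e],"long axis deg",round(float(a%180),1),st[i].tolist(),np.round(b).tolist())
rect(cv2.inRange(h[230:265,195:245],(0,0,170),(180,60,255)),[195,230],.081)
rect(cv2.inRange(h[240:256,200:240],(100,120,40),(125,255,255)),[200,240],.113)
desk=np.median(h[220:240,280:340].reshape(-1,3),axis=0);print(desk, h[200:212:3,300:305].reshape(-1,3)[:6].tolist(), h[255:260,420:424].reshape(-1,3)[:4].tolist())
m=(np.abs(h[...,2].astype(int)-desk[2])>18)&(h[...,2]<desk[2])
m=m.astype(np.uint8)*255
rect(m[170:225,265:370],[265,170],.012)
rect(m[195:285,410:445],[410,195],.045)
a=cv2.resize(t["image"][170:225,260:375],(800,383),interpolation=cv2.INTER_CUBIC); cv2.imwrite("pics/stand.png",a)
```

```text
tab [0.46523365 0.34646962 0.0981536 ] [0.46467106 0.34246474 0.112     ] [0.46384014 0.34578949 0.099     ]
cap [ 0.41266188 -0.23786024  0.08593827] [ 0.41294957 -0.23764321  0.09      ] [ 0.41435573 -0.23648373  0.084     ]Traceback (most recent call last):
  File "<stdin>", line 12, in <module>
  File "<stdin>", line 8, in rect
    return _wrapfunc(a, 'argmax', axis=axis, out=out, **kwds)
    return bound(*args, **kwds)
ValueError: attempt to get argmax of an empty sequence
```

Run:
```python
from h import *
t=np.load("top.npy",allow_pickle=True).item(); s=np.load("scene.npy",allow_pickle=True).item()
h=cv2.cvtColor(t["image"],cv2.COLOR_BGR2HSV)
desk=np.median(h[220:240,280:340].reshape(-1,3),axis=0);print(desk)
def rect(m,off,z):
    n,l,st,ce=cv2.connectedComponentsWithStats(m); i=1+np.argmax(st[1:,4]); cs,_=cv2.findContours((l==i).astype(np.uint8),0,1)
    b=cv2.boxPoints(cv2.minAreaRect(max(cs,key=len)))+off; P=np.array([cast(t,p,z)[:2] for p in b])
    e=[P[1]-P[0],P[2]-P[1]]; e.sort(key=np.linalg.norm); L=e[1]
    print(np.round(P.mean(0),4),"len",[round(float(np.linalg.norm(v)),4) for v in e],"deg",round(float(np.degrees(np.arctan2(L[1],L[0]))%180),1),np.round(b,1).tolist())
V=h[...,2].astype(int)
w=((V>desk[2]+25)*255).astype(np.uint8); d=((V<desk[2]-15)*255).astype(np.uint8)
bl=cv2.inRange(h,(100,120,40),(125,255,255))
rect((w|bl)[232:265,197:245],[197,232],.081)
rect(bl[240:256,200:240],[200,240],.113)
rect(d[170:225,265:370],[265,170],.012)
rect(d[195:285,412:445],[412,195],.045)
a=cv2.resize(t["image"][170:225,260:375],(800,383),interpolation=cv2.INTER_CUBIC); cv2.imwrite("pics/stand.png",a)
```

```text
[ 75.   6. 121.]
[0.4655 0.3458] len [0.0397, 0.0862] deg 108.8 [[199.6, 246.0], [229.2, 235.2], [234.1, 248.6], [204.5, 259.4]]
[0.4645 0.3429] len [0.0094, 0.0336] deg 107.2 [[208.4, 247.2], [220.4, 243.2], [221.5, 246.5], [209.5, 250.5]]
[0.6109 0.0729] len [0.095, 0.2672] deg 84.3 [[269.8, 209.8], [272.1, 178.3], [361.7, 184.7], [359.5, 216.2]]
[ 0.4787 -0.2357] len [0.0682, 0.208] deg 174.6 [[412.5, 275.4], [415.2, 201.8], [439.2, 202.6], [436.6, 276.3]]
```

View pics/stand.png

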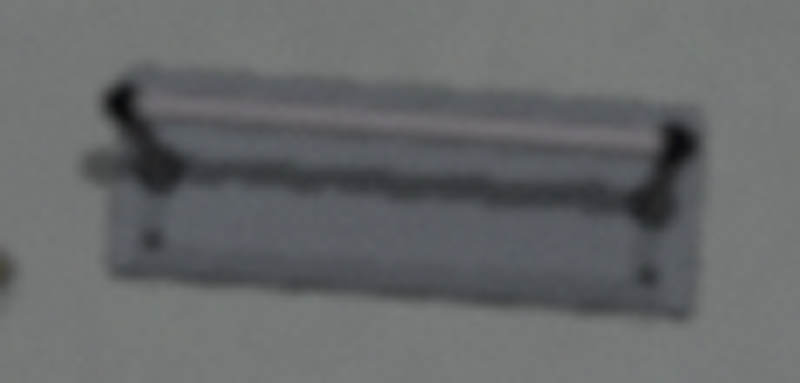

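The ball ends are at top pixels (277.5,184.7) and (357.7,190.6). The base corners are at about (278.7,180), (361.3,185), (359.2,215.3) and (275.8,209.5).

Run:
```python
from h import *
t=np.load("top.npy",allow_pickle=True).item(); s=np.load("scene.npy",allow_pickle=True).item()
f=6.957
B=[cast(t,p,.15) for p in ((277.5,184.7),(357.7,190.6))]
C=[cast(t,(260+x/f,170+y/f),.012) for x,y in((130,70),(705,105),(690,315),(110,275))]
def an(v): return np.degrees(np.arctan2(v[1],v[0]))
print("bar",B,np.mean(B,0),np.linalg.norm(B[0]-B[1]),an(B[0]-B[1]))
print("base",np.mean(C,0),an(C[0]-C[1]),an(C[3]-C[2]),an(C[1]-C[2]))
for p in B: print("scene reproj",proj(s,p))
g=cv2.cvtColor(s["image"],cv2.COLOR_BGR2GRAY)
for (x,y) in((299,181),(357,198)):
    w=g[y-12:y+12,x-12:x+12]; ys,xs=np.where(w<60); print(len(xs),xs.mean()+x-12 if len(xs) else 0,ys.mean()+y-12 if len(xs) else 0)
st=r.read_state(); print(R.from_quat(st["eef_rot"]).as_matrix().round(3))
```

```text
bar [array([0.62207824, 0.16988263, 0.15      ]), array([ 0.6006949 , -0.04127407,  0.15      ])] [0.61138657 0.06430428 0.15      ] 0.21223666304714103 84.21750520286417
base [0.60987601 0.06398432 0.012     ] 84.9329649356403 84.5927512770782 -6.18539561303194
scene reproj [299.13542417 179.31438901]
scene reproj [357.79222692 200.82072877]
140 296.42857142857144 178.5142857142857
57 352.64912280701753 200.0701754385965
[[-0.948  0.319 -0.   ]
 [ 0.319  0.948 -0.001]
 [-0.    -0.001 -1.   ]]
```

Emit:
move_arm([
  [[-3.3,-1.5,0.2],[0,0,0],60],
  [[-3.3,-1.5,0.2],[0,0,0],60],
  [[-3.3,-1.5,0.2],[0,0,0],60],
  [[-3.3,-1.5,0.2],[0,0,0],60],
  [[-3.3,-1.5,0.2],[0,0,0],60],
  [[-3.3,-1.5,0.2],[0,0,0],60],
  [[-3.3,-1.5,0.2],[0,0,0],60],
  [[-3.3,-1.5,0.2],[0,0,0],60],
  [[-3.3,-1.5,0.2],[0,0,0],60],
  [[-3.3,-1.5,0.2],[0,0,0],60],
  [[0,0,0],[0,0,0.117],60],
  [[0,0,0],[0,0,0.117],60],
  [[0,0,0],[0,0,0.117],60],
  [[0,0,0],[0,0,0.117],60],
  [[0,0,0],[0,0,0.117],60],
  [[0,0,0],[0,0,0.117],60],
  [[0,0,0],[0,0,0.117],60],
  [[0,0,0],[0,0,0.117],60],
  [[0,0,0],[0,0,0],60],
], grip_force=25)

```text
time: 2.48
ee_pos: [0.4641, 0.3448, 0.2022]
eef_rot: [0.589, 0.808, -0.0, -0.0]
ft_force: [0.3, -0.3, -0.7]
width: 0.0524
grip_force: 0.0
```

```bash
cat >> h.py <<'E'
def need(goal,ang=None,zdown=True):
    """shift (cm, tool axes) to goal and turn about tool z so tool y points at world angle ang (deg)"""
    st=r.read_state(); M=R.from_quat(st["eef_rot"]).as_matrix(); p=np.array(st["ee_pos"])
    a=np.degrees(np.arctan2(M[1,1],M[0,1]))
    print("t",round(st["time"],2),"p",p.round(4),"yang",a.round(1),"tilt",np.degrees(np.arccos(min(1,-M[2,2]))).round(2),"F",np.round(st["ft_force"],1),"w",round(st["width"],4),"g",round(st["grip_force"],1),"q",np.round(st["joint_positions"],2))
    if goal is not None: print("shift cm",(M.T@(np.array(goal)-p)*100).round(2), "turn", None if ang is None else np.round(np.radians((a-ang+90)%180-90),3))
E
python3 - <<'E'
from h import *
need([.4655,.345,.086],18)
E
```

```text
t 2.48 p [0.4641 0.3448 0.2022] yang 17.8 tilt 0.04 F [ 0.3 -0.3 -0.7] w 0.0524 g 0.0 q [-0.92  0.24  0.24  1.63 -0.06  1.28 -0.36]
shift cm [-0.02  0.14 11.62] turn -0.003
```

Emit:
move_arm([
  [[0,0.1,2.5],[0,0,0],60],
  [[0,0,2.5],[0,0,0],60],
  [[0,0,2.5],[0,0,0],60],
  [[0,0,2],[0,0,0],60],
  [[0,0,1.3],[0,0,0],60],
  [[0,0,0.7],[0,0,0],60],
  [[0,0,0],[0,0,0],60],
  [[0,0,0],[0,0,0],5],
  [[0,0,0],[0,0,0],5],
  [[0,0,0],[0,0,0],5],
  [[0,0,0],[0,0,0],5],
  [[0,0,0],[0,0,0],5],
])

```text
time: 3.98
ee_pos: [0.4653, 0.3452, 0.0876]
eef_rot: [0.589, 0.808, 0.0, 0.0]
ft_force: [-0.6, 0.5, 0.7]
width: 0.0108
grip_force: 0.5
```

Run:
```python
from h import *
need(None)
c=r.camera("scene"); cv2.imwrite("pics/g.png",cv2.resize(c["image"][120:260,160:300],(560,560)))
```

```text
t 3.98 p [0.4653 0.3452 0.0876] yang 17.8 tilt 0.01 F [-0.6  0.5  0.7] w 0.0108 g 0.5 q [-0.91  0.35  0.23  1.75 -0.09  1.05 -0.34]
```

View pics/g.png

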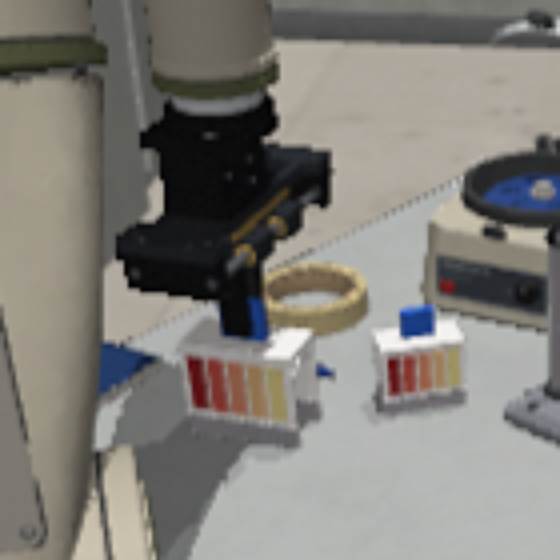

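The fingers hold the tab, slightly left of its middle. Next I lift.

Emit:
move_arm([
  [[0,0,0],[0,0,0],5],
  [[0,0,0],[0,0,0],5],
  [[0,0,-1],[0,0,0],5],
  [[0,0,-2.5],[0,0,0],5],
  [[0,0,-3],[0,0,0],5],
  [[0,0,-3],[0,0,0],5],
  [[0,0,-3],[0,0,0],5],
  [[0,0,-3],[0,0,0],5],
  [[0,0,-2.5],[0,0,0],5],
  [[0,0,-1.5],[0,0,0],5],
  [[0,0,0],[0,0,0.1],5],
  [[0,0,0],[0,0,0.1],5],
  [[0,0,0],[0,0,0.1],5],
  [[0,0,0],[0,0,0.1],5],
  [[0,0,0],[0,0,0],5],
  [[0,0,0],[0,0,0],5],
])

```text
time: 6.02
ee_pos: [0.4652, 0.3451, 0.2825]
eef_rot: [0.737, 0.675, -0.0, -0.0]
ft_force: [0.3, 0.9, -1.1]
width: 0.0099
grip_force: 25.0
```

Run:
```python
from h import *
need([.611,.064,.28],-5.5)
```

```text
t 6.03 p [0.4652 0.3451 0.2825] yang -5.0 tilt 0.01 F [ 0.3  0.9 -1.1] w 0.0099 g 25.0 q [-0.96  0.2   0.29  1.51 -0.06  1.44 -0.76]
shift cm [-26.73  16.99   0.25] turn 0.008
```

Emit:
move_arm([
  [[-1.5,1.0,0],[0,0,0.008],5],
  [[-2.8,1.8,0],[0,0,0],5],
  [[-2.8,1.8,0],[0,0,0],5],
  [[-2.8,1.8,0],[0,0,0],5],
  [[-2.8,1.8,0],[0,0,0],5],
  [[-2.8,1.8,0],[0,0,0],5],
  [[-2.8,1.8,0],[0,0,0],5],
  [[-2.8,1.8,0],[0,0,0],5],
  [[-2.8,1.8,0],[0,0,0],5],
  [[-1.8,1.0,0],[0,0,0],5],
  [[-1.0,0.6,0],[0,0,0],5],
  [[0,0,0],[0,0,0],5],
  [[0,0,0],[0,0,0],5],
])

```text
time: 7.65
ee_pos: [0.6082, 0.0638, 0.2825]
eef_rot: [0.74, 0.672, 0.0, -0.0]
ft_force: [-0.6, -0.2, -1.0]
width: 0.0097
grip_force: 25.0
```

Run:
```python
from h import *
need([.611,.064,.1746],-5.5)
c=r.camera("scene"); t=r.camera("top")
cv2.imwrite("pics/over.png",np.vstack([cv2.resize(c["image"][80:260,240:420],(500,500))[:300],]) if 0 else np.hstack([cv2.resize(c["image"][90:260,250:400],(441,500)),cv2.resize(t["image"][140:230,255:320+60],(359,259))[:500] if 0 else cv2.resize(t["image"][130:240,265:344],(359,500))]))
```

```text
t 7.65 p [0.6082 0.0638 0.2825] yang -5.5 tilt 0.03 F [-0.6 -0.2 -1. ] w 0.0097 g 25.0 q [-0.56  0.29  0.49  1.43 -0.14  1.46 -0.17]
shift cm [ 0.04  0.28 10.79] turn -0.001
```

View pics/over.png

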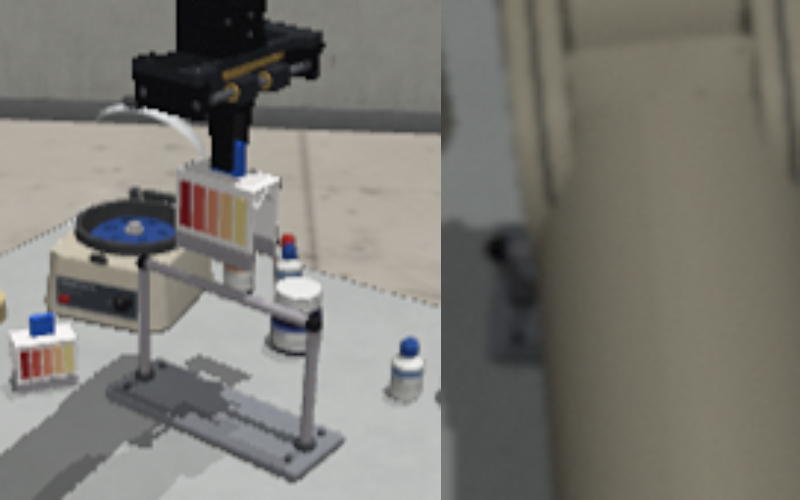

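The card hangs level in the gripper above the bar, bands towards the robot. Next I lower it.

Emit:
move_arm([
  [[0,0.28,1],[0,0,0],5],
  [[0,0,1.5],[0,0,0],5],
  [[0,0,1.5],[0,0,0],5],
  [[0,0,1.5],[0,0,0],5],
  [[0,0,1.5],[0,0,0],5],
  [[0,0,1],[0,0,0],5],
  [[0,0,1],[0,0,0],5],
  [[0,0,0.7],[0,0,0],5],
  [[0,0,0.5],[0,0,0],5],
  [[0,0,0.3],[0,0,0],5],
  [[0,0,0],[0,0,0],5],
  [[0,0,0],[0,0,0],5],
])

```text
time: 9.25
ee_pos: [0.6114, 0.0626, 0.1778]
eef_rot: [0.741, 0.672, 0.0, 0.0]
ft_force: [-0.3, 0.5, 0.2]
width: 0.0095
grip_force: 25.0
```

Emit:
move_arm([
  [[0,0,0.15],[0,0,0],5],
  [[0,0,0.15],[0,0,0],5],
  [[0,0,0],[0,0,0],5],
])

```text
time: 9.62
ee_pos: [0.6112, 0.0627, 0.1745]
eef_rot: [0.741, 0.672, 0.0, -0.0]
ft_force: [0.2, 0.6, -1.3]
width: 0.0097
grip_force: 25.0
```

Emit:
move_arm([
  [[0,0,0.12],[0,0,0],5],
  [[0,0,0.1],[0,0,0],5],
  [[0,0,0],[0,0,0],5],
])

```text
time: 10.0
ee_pos: [0.6121, 0.0626, 0.1732]
eef_rot: [0.741, 0.672, 0.001, 0.001]
ft_force: [3.1, 0.8, 5.3]
width: 0.0096
grip_force: 24.9
```

Emit:
move_arm([
  [[0,0,-0.1],[0,0,0],5],
  [[0,0,0],[0,0,0],14],
  [[0,0,0],[0,0,0],20],
  [[0,0,0],[0,0,0],30],
  [[0,0,0],[0,0,0],30],
  [[0,0,-1],[0,0,0],30],
  [[0,0,-2],[0,0,0],30],
  [[0,0,-3],[0,0,0],30],
  [[0,0,-4],[0,0,0],30],
  [[0,0,-3],[0,0,0],30],
  [[0,0,0],[0,0,0],30],
])

```text
time: 11.38
ee_pos: [0.6123, 0.0625, 0.3066]
eef_rot: [0.741, 0.672, 0.002, 0.001]
ft_force: [-0.1, 0.1, -0.8]
width: 0.0263
grip_force: 0.0
```

Run:
```python
from h import *
need([.4127,-.2378,.2])
c=r.camera("scene")
cv2.imwrite("pics/hang.png",cv2.resize(c["image"][120:260,260:400],(560,560)))
```

```text
t 11.38 p [0.6123 0.0625 0.3066] yang -5.6 tilt 0.28 F [-0.1  0.1 -0.8] w 0.0263 g 0.0 q [-0.56  0.29  0.5   1.38 -0.14  1.5  -0.17]
shift cm [-31.86 -16.97  10.53] turn None
```

View pics/hang.png

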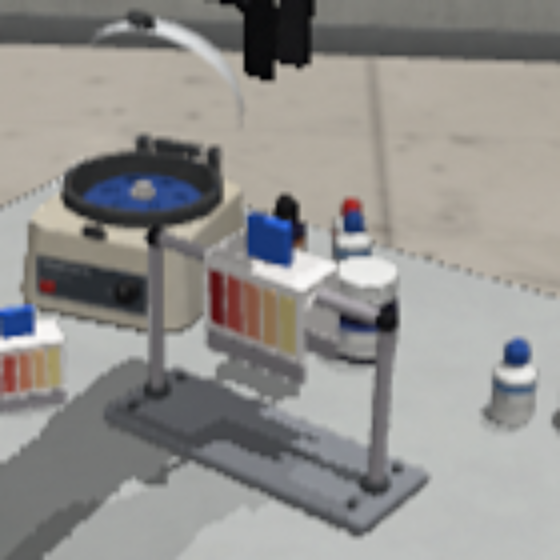

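The card is hanging, let go and level. Now I move over the purple tube.

Emit:
move_arm([
  [[-1.4,-0.8,0],[0,0,0],50],
  [[-2.9,-1.5,0],[0,0,0],50],
  [[-2.9,-1.5,0],[0,0,0],50],
  [[-2.9,-1.5,0],[0,0,0],50],
  [[-2.9,-1.5,0],[0,0,0],50],
  [[-2.9,-1.5,0],[0,0,0],50],
  [[-2.9,-1.5,1],[0,0,0],50],
  [[-2.9,-1.5,2],[0,0,0],50],
  [[-2.9,-1.5,2],[0,0,0],50],
  [[-2.9,-1.5,2],[0,0,0],50],
  [[-2.5,-1.5,2],[0,0,0],50],
  [[-1.8,-1.2,2],[0,0,0],50],
  [[0,0,1.5],[0,0,0],50],
  [[0,0,0],[0,0,0],50],
])

```text
time: 13.18
ee_pos: [0.4102, -0.2364, 0.1772]
eef_rot: [0.741, 0.672, -0.0, -0.001]
ft_force: [0.7, -0.0, 0.5]
width: 0.0436
grip_force: 0.0
```

Run:
```python
from h import *
need([.413,-.2375,.066],-5.5)
```

```text
t 13.18 p [ 0.4102 -0.2364  0.1772] yang -5.6 tilt 0.13 F [ 0.7 -0.   0.5] w 0.0436 g 0.0 q [-0.29  0.    0.73  1.94 -0.    1.2   0.34]
shift cm [-0.09  0.31 11.11] turn -0.002
```

Emit:
move_arm([
  [[0.1,0.3,1.5],[0,0,0],50],
  [[0,0,2.5],[0,0,0],50],
  [[0,0,2.5],[0,0,0],50],
  [[0,0,2],[0,0,0],50],
  [[0,0,1.5],[0,0,0],50],
  [[0,0,1.0],[0,0,0],50],
  [[0,0,0],[0,0,0],50],
  [[0,0,0],[0,0,0],8],
  [[0,0,0],[0,0,0],8],
  [[0,0,0],[0,0,0],8],
  [[0,0,0],[0,0,0],8],
  [[0,0,0],[0,0,0],8],
], grip_force=20)

```text
time: 14.68
ee_pos: [0.4142, -0.2366, 0.0685]
eef_rot: [0.741, 0.672, 0.0, 0.0]
ft_force: [-0.2, 0.2, 2.5]
width: 0.0166
grip_force: 20.0
```

Emit:
move_arm([
  [[0,0,-0.5],[0,0,0],8],
  [[0,0,-1.5],[0,0,0],8],
  [[0,0,-2],[0,0,0],8],
  [[0,0,-2],[0,0,0],8],
  [[0,0,-2],[0,0,0],8],
  [[0,0,-2.5],[0,0,0],8],
  [[0,0,-3],[0,0,0],8],
  [[0,0,-3],[0,0,0],8],
  [[0,0,-3],[0,0,0],8],
  [[0,0,-2],[0,0,0],8],
  [[0,0,-1],[0,0,0],8],
  [[0,0,0],[0,0,0],8],
])

```text
time: 16.18
ee_pos: [0.4141, -0.2367, 0.2938]
eef_rot: [0.741, 0.672, 0.0, 0.0]
ft_force: [-0.4, -0.3, -0.1]
width: 0.0167
grip_force: 20.0
```

Run:
```python
from h import *
need([.47,.1,.29])
c=r.camera("scene")
cv2.imwrite("pics/tube.png",cv2.resize(c["image"][120:320,300:460],(480,600)))
```

```text
t 16.18 p [ 0.4141 -0.2367  0.2938] yang -5.6 tilt 0.06 F [-0.4 -0.3 -0.1] w 0.0167 g 20.0 q [-0.32 -0.08  0.72  1.75  0.05  1.45  0.29]
shift cm [34.05  2.27  0.38] turn None
```

View pics/tube.png

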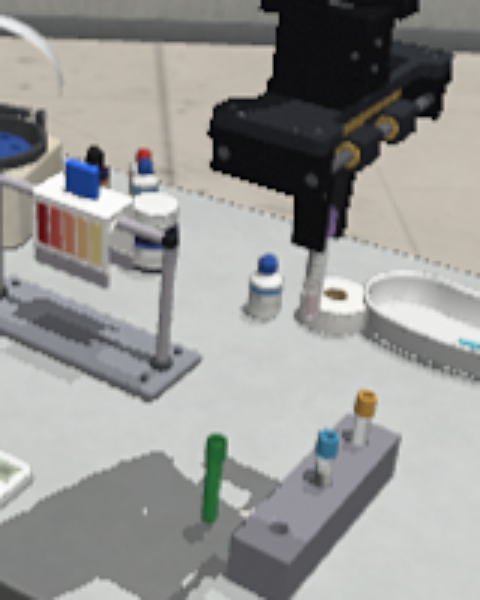

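The tube is held straight and out of its well. I'll carry it in front of the card and start tipping it.

Emit:
move_arm([
  [[1.5,0.1,0],[0,0,0],8],
  [[2.9,0.2,0],[0,0,0],8],
  [[2.9,0.2,0],[0,0,0],8],
  [[2.9,0.2,0],[0,0,0],8],
  [[2.9,0.2,0],[0,0,0],8],
  [[2.9,0.2,0],[0,0,0],8],
  [[2.9,0.2,0],[0,0,0],8],
  [[2.9,0.2,0],[0,0,0],8],
  [[2.9,0.2,0],[0,0,0],8],
  [[2.9,0.2,0],[0,0,0],8],
  [[2.9,0.2,0],[0,0,0],8],
  [[1.5,0.1,0],[0,0,0],8],
  [[0,0,0],[0,-0.1,0],8],
  [[0,0,0],[0,-0.13,0],8],
  [[0,0,0],[0,-0.13,0],8],
  [[0,0,0],[0,-0.13,0],8],
  [[0,0,0],[0,-0.13,0],8],
  [[0,0,0],[0,0,0],8],
])

```text
time: 18.48
ee_pos: [0.4668, 0.081, 0.2915]
eef_rot: [0.704, 0.641, -0.228, 0.205]
ft_force: [0.8, -0.6, 0.5]
width: 0.0165
grip_force: 20.0
```

Run:
```python
from h import *
need([.49,.08,.28])
```

```text
t 18.48 p [0.4668 0.081  0.2915] yang -5.4 tilt 35.65 F [ 0.8 -0.6  0.5] w 0.0165 g 20.0 q [-0.77  0.19  0.18  1.63  0.44  1.72 -0.7 ]
shift cm [0.76 2.33 0.85] turn None
```

Emit:
move_arm([
  [[0,0,0],[0,-0.12,0],8],
  [[0,0,0],[0,-0.12,0],8],
  [[0,0,0],[0,-0.12,0],8],
  [[0,0,0],[0,-0.12,0],8],
  [[0,0,0],[0,-0.1,0],8],
  [[0,0,0],[0,-0.1,0],8],
  [[0,0,0],[0,0,0],8],
])

```text
time: 19.35
ee_pos: [0.4671, 0.0789, 0.2924]
eef_rot: [0.59, 0.535, -0.449, 0.405]
ft_force: [0.1, 0.1, 0.0]
width: 0.0167
grip_force: 20.0
```

Run:
```python
from h import *
# tube mid lies 14 mm ahead of TCP along tool z; wanted 0.122 in front of the bar middle, z .165
M=R.from_quat(r.read_state()["eef_rot"]).as_matrix(); a=np.radians(-5.5)
mid=np.array([.611,.060,.155])-.118*np.array([np.cos(a),np.sin(a),0])
print(mid); need(mid-.014*M[:,2])
```

```text
[0.49354325 0.0713098  0.155     ]
t 19.35 p [0.4671 0.0789 0.2924] yang -5.7 tilt 74.46 F [0.1 0.1 0. ] w 0.0167 g 20.0 q [-0.92  0.55  0.21  1.59  0.74  2.02 -0.83]
shift cm [13.1   2.74  2.75] turn None
```

Emit:
move_arm([
  [[0.8,0.2,0.2],[0,0,0],8],
  [[1.6,0.4,0.4],[0,0,0],8],
  [[1.6,0.4,0.4],[0,0,0],8],
  [[1.6,0.4,0.4],[0,0,0],8],
  [[1,0,0.2],[0,0,0],8],
  [[0,0,0],[0,0,0],8],
])

```text
time: 20.1
ee_pos: [0.4812, 0.0807, 0.2247]
eef_rot: [0.589, 0.535, -0.449, 0.406]
ft_force: [-0.4, -0.3, 0.7]
width: 0.0164
grip_force: 20.0
```

Run:
```python
from h import *
M=R.from_quat(r.read_state()["eef_rot"]).as_matrix()
need(np.array([.4935,.0713,.155])-.014*M[:,2])
```

```text
t 20.1 p [0.4812 0.0807 0.2247] yang -5.6 tilt 74.54 F [-0.4 -0.3  0.7] w 0.0164 g 20.0 q [-0.9   0.66  0.2   1.58  0.71  1.94 -0.89]
shift cm [6.5  1.33 1.24] turn None
```

Emit:
move_arm([
  [[1,0.2,0.2],[0,0,0],8],
  [[1.5,0.3,0.3],[0,0,0],8],
  [[1.5,0.3,0.3],[0,0,0],8],
  [[1.2,0.3,0.2],[0,-0.05,0],8],
  [[1,0.2,0.2],[0,-0.05,0],8],
  [[0,0,0],[0,0,0],8],
  [[0,0,0],[0,0,0],8],
  [[0,0,0],[0,0,0],8],
])

```text
time: 21.1
ee_pos: [0.495, 0.0839, 0.1631]
eef_rot: [0.567, 0.514, -0.477, 0.432]
ft_force: [0.4, -0.4, -1.0]
width: 0.0164
grip_force: 20.0
```

Run:
```python
from h import *
M=R.from_quat(r.read_state()["eef_rot"]).as_matrix()
need(np.array([.4935,.0713,.155])-.014*M[:,2])
c=r.camera("scene")
cv2.imwrite("pics/fin.png",cv2.resize(c["image"][100:300,180:420],(720,600)))
```

```text
t 21.1 p [0.495  0.0839 0.1631] yang -5.6 tilt 80.11 F [ 0.4 -0.4 -1. ] w 0.0164 g 20.0 q [-0.9   0.83  0.21  1.53  0.71  1.92 -0.95]
shift cm [ 0.58 -0.03 -0.01] turn None
```

View pics/fin.png

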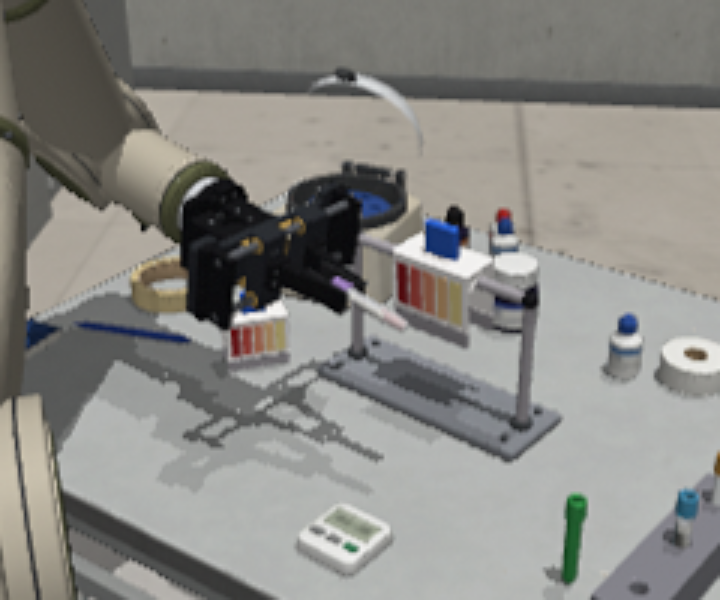

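The tube is held level at about (380,300), in front of the card and clear of everything. The card is still hanging, so I'm handing the job in.

```bash
python3 -c "
from bench import r
print(r.close_job())"
```

```text
the job is handed in; nothing more can be done
None
```

The job is handed in, with no verdict returned: the card hangs let go over the middle of the bar with its bands to the robot, and the purple-capped tube is held about 80° from upright, roughly 10 cm in front of the bands.

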